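# Fetch a freshly varnished knob from the drying rack with sprung tongs

### The arm

A 6-joint arm with a two-finger parallel gripper is mounted at the origin on a cart in front of the work surface, level with it; the furniture and walls round the work are solid. World frame = base frame: x ahead of the robot, y to its left, z up, the work surface at z = 0. Lengths are in m, angles in rad, forces in N, time in s.
With the tool pointing down it reaches from about 0.325 to 0.75 m from the base axis. Payload 7.6 kg.
Tool frame: the origin (TCP) lies midway between the tips of the shut fingers; the grasp point (between the pads) lies behind it (robot.grip_point_offset is the z of the grasp point in the tool frame, in m); z points along the fingers, y is the line along which they close (so a half turn about z gives the same grasp; the last joint's range is limited). The gripper opens to 85 mm and grips with 20 to 120 N. Pads are 22 mm wide; open, the fingers measure 114 mm over their backs; the gripper's body (76 mm by 85 mm) begins 54 mm behind the grasp point. The pads swing forward as they close: fully open they stand 13 mm farther back than shut.
Start: joints at [-1.414, 0.052, 1.401, -0, 1.689, -0.07], TCP at [0.118, -0.512, 0.231] pointing down, gripper open.
Joint ranges: [-2.9, 2.9], [-0.91, 2.17], [0.12, 2.37], [-1.06, 4.2], [0.26, 2.73], [-2.93, 2.93]. Speed limits (rad/s): [2.57, 2.57, 3.01, 3.14, 3.14, 3.14].

### API

Orientations are given as a unit quaternion [w, x, y, z].
In Python, from station import robot, kinematics, imaging gives the robot as it stands. Calls block until the motion is done:
- robot.movep(position, orientation): joint-space move of the TCP to a pose.
- robot.servo_line(position, rot=None, speed=0.15): straight line of the TCP; rot=None keeps the orientation; speed is the mean speed in m/s.
- robot.set_joints(angles): joint-space move.
- robot.gripper_to(opening): finger opening in m; the grip force is fixed at half the most; returns when the fingers have stopped.
- robot.dwell(seconds).
- kinematics.inverse_kinematics(position, orientation): joint angles nearest the present ones, or None.
- imaging.camera(name): name is "side" or "top" or "wrist"; returns (picture, depth): 420x560x3 uint8, red, green, blue; 420x560 float32, m along the optical axis (not along the pixel's ray), 0 where there is no reading.
- imaging.calibration(name): a dict with "K" (3x3 intrinsics, pixels), "k1" (the pictures are not rectified: a ray, as slopes to the right and down, at radius r is drawn at 1 + k1 r^2 times it, then the intrinsics apply), "xyz" and "rotation" of the camera in the world; the wrist camera has in their place "mount" (4x4, takes a point from camera to tool coordinates, whose origin is the TCP and whose axes are the flange's). Camera axes: x right, y down, z forward; pixel columns grow to the right and rows downward; lengths in m; the calibration is good to about 2 mm. A picture is of the moment at which its call begins: read the wrist's pose just before it. calibration takes no time and is no camera call.
A pose or a line that the arm cannot do raises robot.IKError and nothing moves.
- robot.sign_off(): hands the job in; it is judged then, once.
Trained networks look in the newest picture that a camera, given by its name, has taken for a name from the list of things; names that differ only in an ending like _2 or _b are one class to them, and where a whole thing is asked for, a point or a joint stands for the part that bears it (a point fixed in the world has none). Each returns a list of dicts, best first, with "confidence" (0 to 1); they miss things now and then, are a little off and sometimes report something else, mostly with a low value. They report only what shows in the picture. A call takes as long as a camera call.
- imaging.search_frame(camera, label): "xyz" ([x, y, z] in m, in world coordinates, good to about 4 mm: the middle of the surface that is visible of it).
- imaging.cut_out(camera, label): "pixels" (420x560 bool, what is visible of it).
Readings, each from a call of its own:
- robot.get_time(): time.
- robot.get_joint_positions(): joint angles.
- robot.get_qvel(): joint speeds.
- robot.get_joint_efforts(): joint torques, N m.
- robot.get_eef_pos(): TCP position.
- robot.get_eef_rot(): TCP orientation.
- robot.get_ft_force(): force on the tool from outside, world axes, zero at the start.
- robot.get_moment(): the same for the moment, N m.
- robot.get_finger_gap(): finger opening in m.
- robot.get_grip_force(): force on a finger pad.
Only numpy, scipy, OpenCV 4.12 (cv2) and the standard library are available. Lean on these libraries where they do the work, as an engineer would, in place of code of your own. Each camera call takes 0.05 s, during which the arm holds its last target. There are 200 camera calls.

### The job

Two freshly varnished turned parts are drying in the open-fronted rack. Pick up the sprung tongs from the desk, squeeze them shut on the mushroom-headed knob where it stands, bring it out through the open front and lift it straight-standing until its underside is at least 10 cm above the desk, in front of the rack; the program finishes while still holding it there, at rest, in the squeezed tongs. The varnish is wet, so the gripper must not touch the knob, and leave the straight peg in the other bay alone.

Things in the scene. Friction and masses are not known exactly. Their poses are not given: they have to be found in the camera images.
- rack: Plywood rack fixed to the desk, base 120 (x) x 250 (y) x 10 mm, three 8 mm walls along x, back wall, clear plastic roof from 90 to 95 mm above the desk. Two bays, each 113 mm wide, centred at y = +60 and -60 mm, open only to the front (-x). Base begins at x = -60, roof at -50, walls at -45; back wall inside at +52 mm. Origin: centre of the underside, z up.
- knob: Mushroom-headed wooden knob, loose, about 35 g, upright on the rack's base in either bay, 10 to 25 mm in front (-x) of the rack's middle, within 8 mm of the bay's middle line. Round stem 22 mm in diameter from 0 to 30 mm, then a head 34 mm in diameter, 49 mm tall in all. Origin: centre of its underside; z up its axis.
- peg: Straight wooden peg, loose, upright in the other bay: plain cylinder 24 mm in diameter, 43 mm tall, no head. Leave it alone. Origin: centre of its underside.
- tongs: Steel sprung tongs, 0.12 kg, loose, lying on edge: the strips stand 22 mm high (z 0 to 22 mm), 206 mm long in all. Origin: underside of the hinge at the back end (20 mm in diameter); x forward along the middle line to the jaws, y to the left arm, z up. Both arms swing together about the hinge in the x-y plane, each sprung open 0.12 rad.
- tongs_left: Left (+y) arm of the tongs, pivoted at the tongs' hinge; origin at the tongs' origin. Has a flat wooden finger plate, 22 mm high, from 62 to 118 mm ahead of the hinge.
- tongs_right: Right (-y) arm, the mirror image of the left, with the same finger plate; origin at the tongs' origin.
- tongs_grip (a point): Where to squeeze, along y: midway between the finger plates, 90 mm ahead of the hinge, 11 mm above the tongs' underside. Over the plates here: 59 mm free, 37 mm when closed on the knob's stem (plates parallel half way). Takes about 5 N to start, 11 N to reach the stem; squeezed to 50-52 mm the tongs can be lifted and carried open; 20 to 25 N holds the stem firmly.
- tongs_jaws (a point): Midway between the jaws, 195 mm ahead of the hinge (105 mm ahead of tongs_grip), 11 mm above the tongs' underside. The jaws are upright V grooves 18 mm high that centre a round stem here. Gap between them about 62 mm free, 48 mm with the plates squeezed to 52 mm; the tips then measure 66 mm over their outsides.

How it is judged:
On the way, in this order (a step that is already met when the one before it is completed fails the run):
1. both tongs arms press on the knob while it stands upright in its bay (contact force between each of tongs_left, tongs_right and knob above 0.5 N and x of knob in the frame of rack above -0.045 m and angle between knob's own z axis and vertical below 0.3 rad), for 0.2 s.
2. the knob, held by both tongs arms, is out in front of the rack (contact force between each of tongs_left, tongs_right and knob above 0.5 N and x of knob in the frame of rack below -0.065 m), for 0.2 s.
At the end, for the whole second after the job is handed in: Both tongs arms press the knob (over 0.5 N each), underside at least 95 mm up, axis over 55 mm in front of the rack's middle, upright within 20 degrees, at rest; gripper holds the tongs at least 50 mm up; rack and peg touch neither tongs nor knob; peg upright, within 15 mm of its start (contact force between each of tongs_left, tongs_right and knob above 0.5 N and height (world z) of knob above 0.095 m and x of knob in the frame of rack below -0.055 m and angle between knob's own z axis and vertical below 0.35 rad and linear speed of knob below 0.03 m/s and height (world z) of tongs above 0.05 m and contact force between the fingers and tongs above 1 N and contact force between each of rack, peg and knob below 0.05 N and contact force between each of rack, peg and tongs below 0.05 N and distance of peg from where it was at the start of the episode below 0.015 m and angle between peg's own z axis and vertical below 0.2 rad); the arm keeps its last pose, push and grip.
It fails at once if the robot itself touches the knob (wet varnish) (contact force between any of the fingers, the arm and knob above 0.2 N).
It fails at once if the straight peg is shifted by more than 15 mm or tipped (distance of peg from where it was at the start of the episode above 0.015 m or angle between peg's own z axis and vertical above 0.3 rad).
It also fails if it takes over 45 s, if anything falls off the work surface, if the arm or the gripper's body presses on something with over 40 N, if the wrist force passes 120 N, or if a joint passes its speed limit or range.

## Working session

There is one attempt and no reset: what is moved stays moved. The work goes in short steps, each a Python script; the robot and the scene stay as the last script left them, time stands still between calls to the robot, and variables do not carry over. Pictures are saved under pics/ and viewed, at most 10 in all, crops included, and the job is handed in when it is done.

```bash
mkdir -p pics; ls; python3 - <<'E'
from station import robot, kinematics, imaging
import cv2, numpy as np
print(robot.grip_point_offset, robot.get_time(), robot.get_eef_rot())
for c in ["top","side"]:
    p,d=imaging.camera(c); cv2.imwrite(f"pics/{c}0.png",p[:,:,::-1])
    cal=imaging.calibration(c); print(c,{k:np.round(v,4).tolist() for k,v in cal.items()})
    for n in ["rack","knob","peg","tongs","tongs_left","tongs_right","tongs_grip","tongs_jaws"]:
        print(n,[(np.round(r["xyz"],4).tolist(),round(r["confidence"],2)) for r in imaging.search_frame(c,n)[:3]])
print({k:np.round(v,4).tolist() for k,v in imaging.calibration("wrist").items()})
E
```

```text
pics
-0.0187 0.0 [-7.93687787e-04  9.93578741e-01  1.13139968e-01 -4.77821854e-05]
top {'K': [[414.0497, 0.0, 283.2589], [0.0, 414.0497, 208.7706], [0.0, 0.0, 1.0]], 'k1': -0.0257, 'xyz': [0.3269, -0.0897, 1.0528], 'rotation': [-0.0726, 0.7035, -0.7033, 0.0721]}
rack [([0.6445, 0.0774, 0.0966], 0.69)]
knob []
peg []
tongs [([0.4379, -0.2534, 0.0228], 0.85), ([0.4424, -0.2841, 0.0265], 0.6)]
tongs_left [([0.4606, -0.2371, 0.0213], 0.7)]
tongs_right [([0.4429, -0.2871, 0.0268], 0.62)]
tongs_grip [([0.4417, -0.2555, 0.0199], 0.88)]
tongs_jaws [([0.44, -0.2519, 0.0188], 0.84)]
side {'K': [[498.874, 0.0, 275.5288], [0.0, 498.874, 211.902], [0.0, 0.0, 1.0]], 'k1': -0.048, 'xyz': [-0.0626, 0.6996, 0.6181], 'rotation': [0.155, -0.2873, 0.8177, -0.4741]}
rack [([0.6471, 0.095, 0.0563], 0.71)]
knob [([0.6443, 0.1536, 0.0456], 0.55)]
peg [([0.619, 0.0374, 0.0332], 0.61)]
tongs [([0.4389, -0.2479, 0.014], 0.67)]
tongs_left [([0.4522, -0.2309, 0.016], 0.87)]
tongs_right [([0.4506, -0.2939, 0.0144], 0.89)]
tongs_grip []
tongs_jaws [([0.4427, -0.2485, 0.0154], 0.72)]
{'K': [[299.8143, 0.0, 284.3903], [0.0, 299.8143, 212.0126], [0.0, 0.0, 1.0]], 'k1': -0.0191, 'mount': [[0.001, -0.948, -0.3183, 0.0817], [1.0, 0.001, 0.0001, -0.0001], [0.0002, -0.3183, 0.948, -0.1426], [0.0, 0.0, 0.0, 1.0]]}
```

View pics/top0.png

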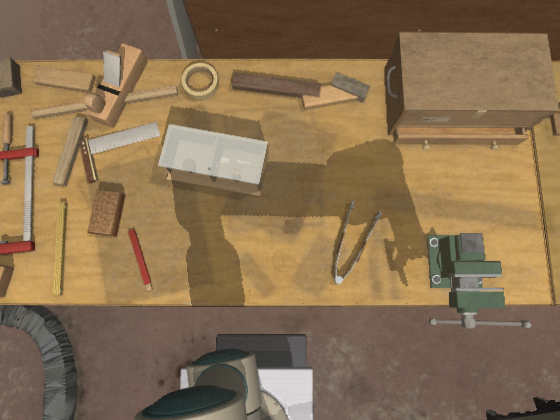

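View pics/side0.png

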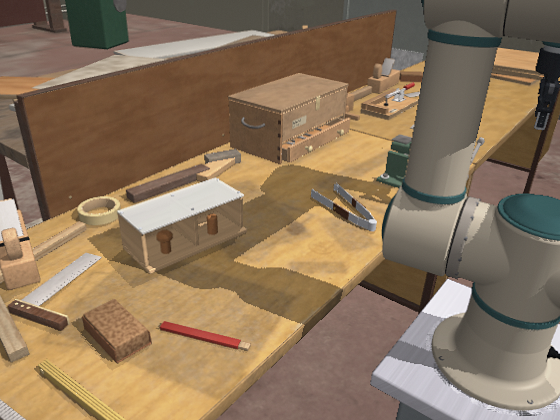

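Top view: the tongs' hinge is at (338,280) with the jaws at (350,205) and (380,213), pointing roughly +x. The rack's roof corners are (170,125), (267,140), (262,184) and (160,168). In the side view the knob is at (165,241) in the left bay and the peg at (212,222). Next: wrist close-ups.

```bash
cat > h.py <<'E'
from station import robot, kinematics, imaging
import cv2, numpy as np
from scipy.spatial.transform import Rotation as R
def rot(q): return R.from_quat(np.roll(q,-1)).as_matrix()
def quat(M): return np.roll(R.from_matrix(M).as_quat(),1)
def campose(c):
    cal=imaging.calibration(c)
    if c!="wrist": return cal,rot(cal["rotation"]),np.array(cal["xyz"])
    m=np.array(cal["mount"]); T=rot(robot.get_eef_rot())
    return cal,T@m[:3,:3],np.array(robot.get_eef_pos())+T@m[:3,3]
def rays(cal,M,uv):
    uv=np.asarray(uv,float).reshape(-1,1,2)
    n=cv2.undistortPoints(uv,np.array(cal["K"]),np.array([cal["k1"],0,0,0.]))[:,0]
    return np.c_[n,np.ones(len(n))]@M.T      # world, unit depth
def onplane(cp,uv,z):
    r=rays(cp[0],cp[1],uv); return cp[2]+r*((z-cp[2][2])/r[:,2])[:,None]
def bydepth(cp,uv,d):
    uv=np.asarray(uv,int); return cp[2]+rays(cp[0],cp[1],uv)*d[uv[:,1],uv[:,0]][:,None]
def project(cp,X):
    p=(np.asarray(X)-cp[2])@cp[1]
    return cv2.projectPoints(p,np.zeros(3),np.zeros(3),np.array(cp[0]["K"]),np.array([cp[0]["k1"],0,0,0.]))[0][:,0]
def look(cam,target,up):
    """tool pose putting wrist camera at cam looking at target, image-up ~ up"""
    z=np.array(target,float)-cam; z/=np.linalg.norm(z)
    x=np.cross(z,up); x/=np.linalg.norm(x); C=np.c_[x,np.cross(z,x),z]
    m=np.array(imaging.calibration("wrist")["mount"]); T=C@m[:3,:3].T
    return np.array(cam)-T@m[:3,3],quat(T)
def mask(c,n):
    r=imaging.cut_out(c,n); 
    if not r: return None
    v,u=np.nonzero(r[0]["pixels"]); return np.c_[u,v],r[0]["confidence"]
E
python3 - <<'E'
from h import *
p,q=look(np.array([.43,-.26,.33]),[.44,-.26,0],[1,0,0])
print(kinematics.inverse_kinematics(p,q))
robot.movep(p,q)
cp=campose("wrist"); pic,d=imaging.camera("wrist"); cv2.imwrite("pics/w1.png",pic[:,:,::-1])
np.savez("w1.npz",M=cp[1],t=cp[2],d=d)
for n in ["tongs","tongs_left","tongs_right"]:
    m=mask("wrist",n)
    if m is None: print(n,"none"); continue
    X=bydepth(cp,m[0],d); print(n,m[1],len(X),np.percentile(X,[2,50,98],axis=0).round(4).tolist())
    np.save(n+".npy",m[0])
for n in ["tongs_grip","tongs_jaws"]: print(n,[(np.round(r["xyz"],4).tolist(),round(r["confidence"],2)) for r in imaging.search_frame("wrist",n)[:3]])
p,q=look(np.array([.38,.10,.22]),[.62,.10,.03],[0,0,1])
print(kinematics.inverse_kinematics(p,q))
robot.movep(p,q)
cp=campose("wrist"); pic,d=imaging.camera("wrist"); cv2.imwrite("pics/w2.png",pic[:,:,::-1])
np.savez("w2.npz",M=cp[1],t=cp[2],d=d)
for n in ["knob","peg","rack"]:
    m=mask("wrist",n)
    if m is None: print(n,"none"); continue
    X=bydepth(cp,m[0],d); print(n,m[1],len(X),m[0].min(0),m[0].max(0),np.percentile(X,[2,50,98],axis=0).round(4).tolist())
    np.save(n+".npy",m[0])
print(robot.get_time())
E
```

```text
[-0.79711381 -0.27135536  1.86092109  0.25970113  1.30772221  0.73774675]
tongs 0.62 2185 [[0.3555, -0.3345, -0.0001], [0.4382, -0.2496, 0.0212], [0.5559, -0.2193, 0.0233]]
tongs_left none
tongs_right 0.56 759 [[0.3663, -0.3349, 0.0], [0.4392, -0.2881, 0.0213], [0.5314, -0.2383, 0.0234]]
tongs_grip [([0.4388, -0.2499, 0.0227], 0.91)]
tongs_jaws [([0.4377, -0.2481, 0.0205], 0.63), ([0.6073, -0.0339, 0.0248], 0.62)]
NoneTraceback (most recent call last):
  File "<stdin>", line 15, in <module>
station.IKError: the arm cannot take that pose within its joint ranges
```

```bash
python3 - <<'E'
from h import *
ok=[]
for x in [.3,.35,.38,.42]:
  for y in [.05,.1,.15]:
    for z in [.2,.25,.3,.35,.4]:
      p,q=look(np.array([x,y,z]),[.62,.10,.03],[0,0,1])
      s=kinematics.inverse_kinematics(p,q)
      if s is not None: ok.append((x,y,z,np.round(s,2).tolist()))
for o in ok: print(o)
E
```

```text
(0.35, 0.15, 0.35, [0.61, -0.72, 2.32, -0.89, 0.9, 2.71])
(0.35, 0.15, 0.4, [0.61, -0.76, 2.22, -0.74, 1.04, 2.53])
(0.38, 0.1, 0.35, [0.27, -0.84, 2.36, -0.35, 0.7, 2.0])
(0.38, 0.1, 0.4, [0.27, -0.86, 2.25, -0.27, 0.89, 1.92])
(0.38, 0.15, 0.35, [0.56, -0.61, 2.24, -0.83, 0.89, 2.67])
(0.38, 0.15, 0.4, [0.55, -0.66, 2.15, -0.69, 1.03, 2.5])
(0.42, 0.05, 0.3, [-0.1, -0.65, 2.37, 0.56, 0.55, 0.88])
(0.42, 0.05, 0.35, [-0.1, -0.72, 2.28, 0.39, 0.76, 1.06])
(0.42, 0.05, 0.4, [-0.09, -0.75, 2.17, 0.31, 0.94, 1.15])
(0.42, 0.1, 0.3, [0.23, -0.58, 2.33, -0.42, 0.49, 2.08])
(0.42, 0.1, 0.35, [0.23, -0.66, 2.24, -0.28, 0.71, 1.93])
(0.42, 0.1, 0.4, [0.23, -0.7, 2.14, -0.22, 0.9, 1.87])
(0.42, 0.15, 0.3, [0.51, -0.38, 2.2, -0.96, 0.76, 2.86])
(0.42, 0.15, 0.35, [0.5, -0.47, 2.13, -0.75, 0.9, 2.62])
(0.42, 0.15, 0.4, [0.5, -0.52, 2.04, -0.62, 1.04, 2.47])
```

View pics/w1.png

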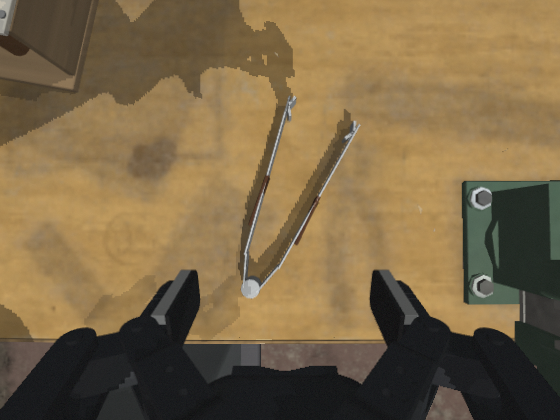

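The wrist view shows the hinge at (250,289), the left jaw at (292,98), and the right jaw at (355,125). The plates sit outside the arms, near (263,190) and (307,221).

```bash
python3 - <<'E'
from h import *
w=np.load("w1.npz"); cp=(imaging.calibration("wrist"),w["M"],w["t"])
uv=np.array([[250,289],[292,98],[355,125],[263,190],[307,221]])
X=onplane(cp,uv,.022); print("w1",X.round(4).tolist()); print(bydepth(cp,uv,w["d"]).round(4).tolist())
ct=campose("top"); Y=onplane(ct,[[338,280],[351,204],[380,213]],.022); print("top",Y.round(4).tolist())
for h,l,r in [(X[0],X[1],X[2]),Y]:
    u=[(p-h)/np.linalg.norm(p-h) for p in (l,r)]; a=u[0]+u[1]; print("len",np.linalg.norm(l-h),np.linalg.norm(r-h),"yaw",np.arctan2(a[1],a[0]),"gap",np.linalg.norm(l-r))
p,q=look(np.array([.42,.10,.30]),[.62,.10,.03],[0,0,1])
robot.movep(p,q)
cp=campose("wrist"); pic,d=imaging.camera("wrist"); cv2.imwrite("pics/w2.png",pic[:,:,::-1])
np.savez("w2.npz",M=cp[1],t=cp[2],d=d)
for n in ["knob","peg","rack"]:
    m=mask("wrist",n)
    if m is None: print(n,"none"); continue
    X=bydepth(cp,m[0],d); print(n,m[1],len(X),m[0].min(0),m[0].max(0),np.percentile(X,[2,50,98],axis=0).round(4).tolist())
    np.save(n+".npy",m[0])
print(robot.get_time())
E
```

```text
w1 [[0.3605, -0.2256, 0.022], [0.5583, -0.2688, 0.022], [0.5298, -0.3343, 0.022], [0.4619, -0.2387, 0.022], [0.43, -0.284, 0.022]]
[[0.3604, -0.2255, 0.0215], [0.5596, -0.2689, 0.0189], [0.5306, -0.3349, 0.0196], [0.4619, -0.2388, 0.0227], [0.43, -0.2841, 0.021]]
top [[0.3625, -0.2235, 0.022], [0.5537, -0.2617, 0.022], [0.5303, -0.3347, 0.022]]
len 0.20249736165028592 0.20127022412001946 yaw -0.39298625868567355 gap 0.0714794695202436
len 0.1950028637304534 0.20132989905624163 yaw -0.3910464386377249 gap 0.07667158349024104
knob 0.63 741 [224 177] [253 210] [[0.6297, 0.1354, 0.0141], [0.6371, 0.1494, 0.0519], [0.6476, 0.1649, 0.0587]]
peg 0.74 688 [331 192] [356 226] [[0.6125, 0.0232, 0.0131], [0.6164, 0.0355, 0.0425], [0.6291, 0.0447, 0.0533]]
rack 0.81 30046 [166 100] [429 259] [[0.5863, -0.0319, 0.0075], [0.6384, 0.0796, 0.0942], [0.7168, 0.2068, 0.0957]]
4.2
```

View pics/w2.png

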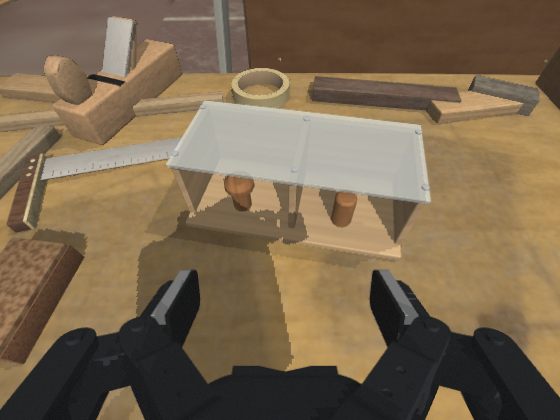

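Rack front view: knob head at (239,187) with its stem base at (241,210) in the left bay, and peg at (344,209) in the right. The roof's front edge runs (173,167)–(428,200) and the base's front edge (188,222)–(400,255). Next I'll fit the poses.

```bash
python3 - <<'E'
from h import *
from scipy.optimize import least_squares
w=np.load("w2.npz"); cpw=(imaging.calibration("wrist"),w["M"],w["t"])
fr=onplane(cpw,[[173,167],[428,200]],.095); bs=onplane(cpw,[[188,222],[400,255]],.01); bk=onplane(cpw,[[204,102],[422,125]],.095)
for e in (fr,bs,bk):
    v=e[0]-e[1]; print(e.round(4).tolist(),"len",np.linalg.norm(v).round(4),"yaw",np.arctan2(-v[0],v[1]).round(4))
def circ(P,r,x0):
    s=least_squares(lambda c:np.hypot(*(P[:,:2]-c).T)-r,x0,loss="soft_l1",f_scale=.002); return s.x.round(4),np.abs(s.fun).mean().round(4),len(P)
_,ds=imaging.camera("side"); cps=campose("side")
for nm,cp,d in (("w",cpw,w["d"]),("s",cps,ds)):
    for n,r,x0 in (("knob",.011,[.645,.15]),("peg",.012,[.625,.035])):
        m=np.load(n+".npy") if nm=="w" else mask("side",n)
        if m is None: print("none"); continue
        if nm=="s": m=m[0]
        X=bydepth(cp,m,d); X=X[np.hypot(X[:,0]-x0[0],X[:,1]-x0[1])<.04]
        lo=X[(X[:,2]>.013)&(X[:,2]<.037)]
        print(nm,n,"stem",circ(lo,r,x0), "top z",np.percentile(X[:,2],98).round(4))
        if n=="knob": print("head",circ(X[(X[:,2]>.042)&(X[:,2]<.05)],.017,x0))
        print(" mask centroid on z=.035",onplane(cp,[m.mean(0)],.038 if n=="knob" else .0315).round(4))
E
```

```text
[[0.6266, 0.2066, 0.095], [0.5855, -0.0273, 0.095]] len 0.2375 yaw -0.1735
[[0.6209, 0.213, 0.01], [0.5768, -0.0269, 0.01]] len 0.244 yaw -0.1817
[[0.7338, 0.1939, 0.095], [0.6908, -0.0512, 0.095]] len 0.2489 yaw -0.1738
w knob stem (array([0.6468, 0.1508]), np.float64(0.0003), 220) top z 0.0587
head (array([0.6469, 0.1507]), np.float64(0.0003), 94)
 mask centroid on z=.035 [[0.6441 0.1511 0.038 ]]
w peg stem (array([0.625 , 0.0329]), np.float64(0.0003), 263) top z 0.0533
 mask centroid on z=.035 [[0.6239 0.033  0.0315]]
s knob stem (array([0.6498, 0.15  ]), np.float64(0.0016), 101) top z 0.0616
head (array([0.6503, 0.15  ]), np.float64(0.0013), 29)
 mask centroid on z=.035 [[0.6517 0.1474 0.038 ]]
s peg stem (array([0.6272, 0.0325]), np.float64(0.001), 99) top z 0.0565
 mask centroid on z=.035 [[0.629  0.031  0.0315]]
```

```bash
cat >> h.py <<'E'
def down(yaw):
    a=np.array([np.cos(yaw),np.sin(yaw),0]); z=np.array([0,0,-1.]); return quat(np.c_[-a,np.cross(z,-a),z])
def ax(yaw): return np.array([np.cos(yaw),np.sin(yaw),0])
KNOB=np.array([.648,.1505,0]); RY=-.175; TY=-.392
E
python3 - <<'E'
from h import *
g=np.array([.361,-.225,0])+.09*ax(TY); q=down(TY)
pre=KNOB-.225*ax(RY); ins=KNOB-.105*ax(RY)
for p,qq in ((g-[0,0,.001],q),(pre+[0,0,.15],down(RY)),(pre+[0,0,.015],down(RY)),(ins+[0,0,.015],down(RY))):
    s=kinematics.inverse_kinematics(p,qq); print(p.round(3),None if s is None else s.round(2))
robot.movep(g+[0,0,.12],q)
robot.servo_line(g+[0,0,-.001],speed=.08)
print(robot.get_ft_force(),robot.get_eef_pos())
for o in (.060,.055,.051): print(robot.gripper_to(o),robot.get_finger_gap(),robot.get_grip_force())
robot.servo_line(g+[0,0,.10],speed=.1)
print(robot.get_finger_gap(),robot.get_grip_force(),robot.get_ft_force(),robot.get_time())
cp=campose("wrist"); pic,d=imaging.camera("wrist"); cv2.imwrite("pics/w3.png",pic[:,:,::-1]); np.savez("w3.npz",M=cp[1],t=cp[2],d=d)
pic,d=imaging.camera("side"); cv2.imwrite("pics/s3.png",cv2.resize(pic[150:300,220:460,::-1],None,fx=3,fy=3))
E
```

```text
[ 0.444 -0.259 -0.001] [-0.6   0.24  1.68 -0.    1.22 -1.78]
[0.426 0.19  0.15 ] [ 0.34 -0.07  1.69 -0.    1.53 -1.06]
[0.426 0.19  0.015] [ 0.34  0.09  1.82 -0.    1.24 -1.06]
[0.545 0.169 0.015] [ 0.24  0.36  1.5  -0.    1.28 -1.16]
[0.3249652  0.09323796 0.10011137] [ 0.4444562  -0.25959743 -0.00047621]
False 0.05993265505169155 0.6280924354723538
False 0.055871336001616596 7.099661082029343
False 0.050817531456366624 8.823315650224686
0.050770253533558046 6.4670442044734955 [-0.627337    1.2321044  -0.83219547] 11.2083
```

View pics/w3.png

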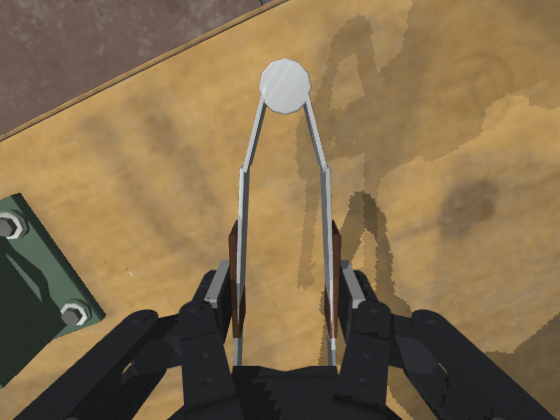

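View pics/s3.png

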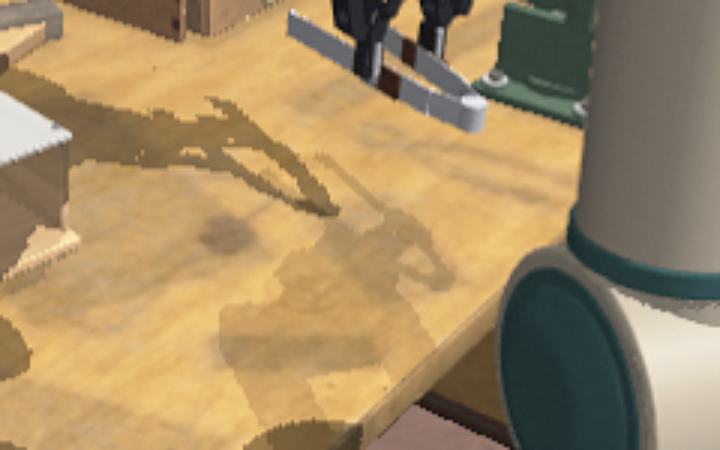

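The wrist picture shows the tongs held symmetrically, with the hinge at (285,86) and the pads on the plates at about (228,290) and (345,290). The side crop shows them lifted and about level. Next: hinge and arm heights in the tool frame, then move in front of the bay.

```bash
python3 - <<'E'
from h import *
w=np.load("w3.npz"); cp=(imaging.calibration("wrist"),w["M"],w["t"])
T=rot(robot.get_eef_rot()); t=robot.get_eef_pos()
X=bydepth(cp,[[285,86],[243,175],[327,175],[240,250],[331,250],[238,340],[333,340]],w["d"])
print("tool frame",((X-t)@T).round(4).tolist())
pre=KNOB-.225*ax(RY); q=down(RY)
robot.movep(pre+[0,0,.15],q)
robot.servo_line(pre+[0,0,.016],speed=.15)
print(robot.get_eef_pos(),pre,robot.get_finger_gap(),robot.get_grip_force(),robot.get_time())
for c in ("side","top"):
    pic,d=imaging.camera(c); cp=campose(c)
    for n in ("tongs_left","tongs_right","tongs","knob"):
        m=mask(c,n)
        if m is None: print(c,n,None); continue
        X=bydepth(cp,m[0],d); L=(X-KNOB)@np.c_[ax(RY),ax(RY+np.pi/2),[0,0,1]]
        print(c,n,round(m[1],2),len(X),"knob/rack frame",np.percentile(L,[2,50,98],axis=0).round(3).tolist())
    if c=="side": cv2.imwrite("pics/s4.png",cv2.resize(pic[150:300,90:330,::-1],None,fx=3.3,fy=3.3))
E
```

```text
tool frame [[0.0912, 0.0003, -0.0217], [0.0572, -0.0169, -0.0207], [0.0573, 0.0176, -0.0211], [0.0233, -0.0197, -0.0209], [0.0234, 0.021, -0.021], [-0.0271, -0.0232, -0.0202], [-0.0258, 0.0244, -0.0217]]
[0.42716216 0.18984549 0.01695225] [0.42643653 0.18967433 0.        ] 0.05114723616869294 6.474372893571854 14.0083
side tongs_left 0.89 497 knob/rack frame [[-0.307, 0.011, 0.019], [-0.255, 0.022, 0.031], [-0.119, 0.032, 0.041]]
side tongs_right 0.84 406 knob/rack frame [[-0.299, -0.031, 0.002], [-0.237, -0.02, 0.031], [-0.181, -0.01, 0.042]]
side tongs 0.75 1229 knob/rack frame [[-0.323, -0.026, 0.001], [-0.254, 0.01, 0.031], [-0.116, 0.032, 0.042]]
side knob 0.53 287 knob/rack frame [[-0.016, -0.012, 0.013], [-0.007, 0.005, 0.049], [0.009, 0.017, 0.062]]
top tongs_left None
top tongs_right 0.51 152 knob/rack frame [[-0.248, -0.03, -0.0], [-0.169, -0.025, 0.032], [-0.113, -0.02, 0.041]]
top tongs 0.59 5651 knob/rack frame [[-0.034, -0.189, 0.008], [0.013, -0.068, 0.095], [0.08, 0.056, 0.099]]
top knob None
```

View pics/s4.png

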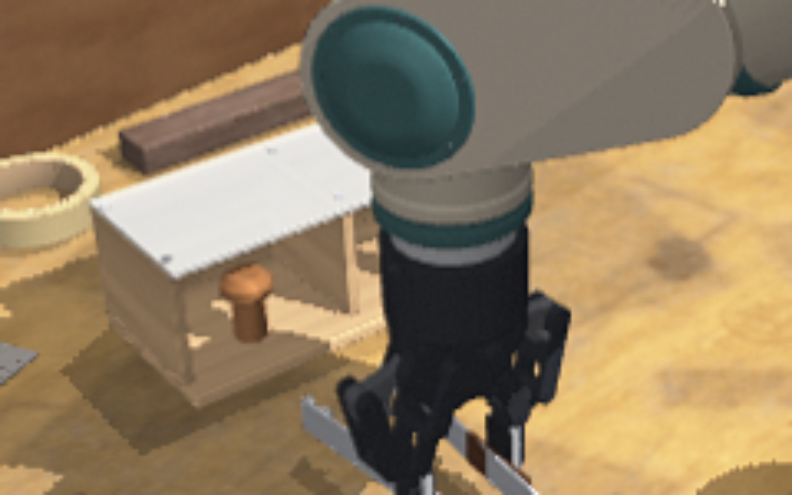

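The tongs are level in front of the left bay, with their tip at crop (305,405) and the knob upright at (247,300). Their underside is about 17 mm up, so I'll lower 3 mm, go in and squeeze.

```bash
python3 - <<'E'
from h import *
robot.servo_line(KNOB-.225*ax(RY)+[0,0,.0135])
robot.servo_line(KNOB-.104*ax(RY)+[0,0,.0135],speed=.06)
print(robot.get_eef_pos(),robot.get_ft_force(),robot.get_time())
for o in (.046,.042,.039,.037,.036,.035,.034):
    robot.gripper_to(o); robot.dwell(.1); f=robot.get_grip_force(); gap=robot.get_finger_gap(); print(o,gap,f,robot.get_ft_force())
    if f>19: break
pic,d=imaging.camera("side"); cv2.imwrite("pics/s5.png",cv2.resize(pic[150:300,90:330,::-1],None,fx=3.3,fy=3.3))
print(robot.get_time())
E
```

```text
[0.54541009 0.16866934 0.01351203] [ 0.64505195 -0.55087015 -2.12984415] 16.925
0.046 0.046375500352031994 8.865455836057663 [-0.40340773  0.57541757 -0.68203548]
0.042 0.042194506367933586 10.1267771422863 [ 0.80422495 -0.30869513 -1.49931474]
0.039 0.03925102052810928 10.962987167586107 [-0.86568491 -0.34088436 -0.89368626]
0.037 0.037177732600988805 12.141991654643789 [-0.46489692 -0.24011027 -0.37921332]
0.036 0.03632182080869154 25.291002800222486 [ 1.28287371 -0.42229856 -0.92716907]
18.5667
```

View pics/s5.png

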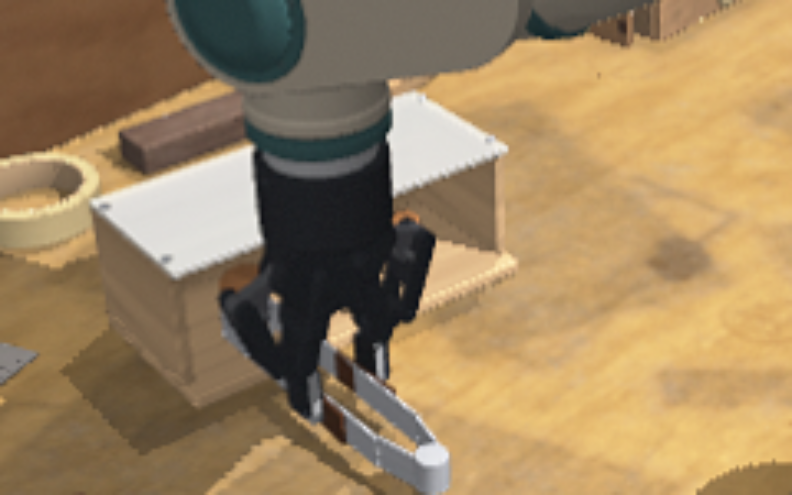

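The force jumped to 25 N at 36.3 mm, which is the expected value on the stem. The picture shows the head at (240,277) between the jaws, and the knob still upright. Lifting slightly, then out, then up.

```bash
python3 - <<'E'
from h import *
robot.dwell(.3)
b=KNOB-.104*ax(RY)
robot.servo_line(b+[0,0,.0235],speed=.03); print(robot.get_grip_force())
b=b-.12*ax(RY)
robot.servo_line(b+[0,0,.0235],speed=.06); print(robot.get_grip_force())
robot.dwell(.3)
robot.servo_line(b+[0,0,.126],speed=.06); robot.dwell(.5)
print(robot.get_grip_force(),robot.get_finger_gap(),robot.get_eef_pos(),robot.get_time())
for c in ("side","top"):
    pic,d=imaging.camera(c); cp=campose(c)
    for n in ("knob","peg"):
        m=mask(c,n)
        if m is None: print(c,n,None); continue
        X=bydepth(cp,m[0],d); print(c,n,round(m[1],2),len(X),np.percentile(X,[1,50,99],axis=0).round(3).tolist())
    if c=="side": cv2.imwrite("pics/s6.png",cv2.resize(pic[100:300,90:350,::-1],None,fx=3,fy=3))
E
```

```text
25.279460716992617
25.280098028015345
25.280104998964816 0.0365518494324952 [0.42740818 0.18951265 0.12598054] 24.1583
side knob 0.62 69 [[0.524, 0.163, 0.147], [0.533, 0.18, 0.171], [0.54, 0.189, 0.174]]
side peg None
top knob 0.48 174 [[0.516, 0.157, 0.16], [0.53, 0.17, 0.169], [0.547, 0.187, 0.173]]
top peg None
```

View pics/s6.png

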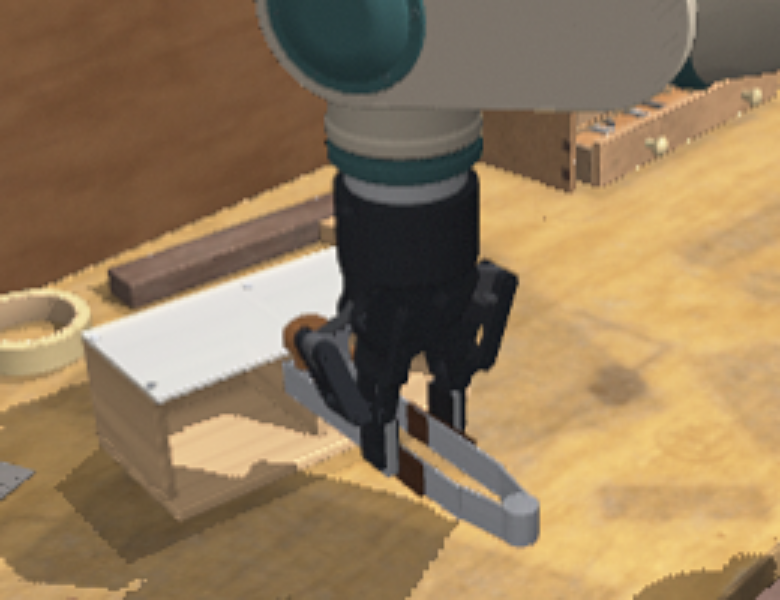

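The knob's head shows at (303,338) in the jaws, in front of the now-empty bay. Its top is at 173 mm, so the underside is about 122 mm up. I'm handing in.

```bash
python3 -c "
from station import robot
print(robot.sign_off())"
```

```text
the job is handed in; nothing more can be done
None
```

I handed the job in with the knob still held in the squeezed tongs (25 N), about 14 cm in front of the rack's middle and its underside about 12 cm above the desk; the peg was not visible in the last pictures and no verdict came back.

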